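# Fit the finished lamp head

## Robot

A 7-joint arm with a two-finger parallel gripper is mounted at the origin on the work surface. World frame = base frame: x ahead of the robot, y to its left, z up, the work surface at z = 0. Lengths are in mm, angles in rad, forces in N, time in s.
With the tool pointing down it reaches from about 425 to 950 mm from the base axis. Payload 4.7 kg.
Tool frame: the origin (TCP) lies midway between the tips of the shut fingers; the grasp point (between the pads) lies robot.hold_point_z behind it (robot.hold_point_z is the distance from the TCP to the grasp point, in mm); z points along the fingers, y is the line along which they close (so a half turn about z gives the same grasp; the last joint's range is limited). The gripper opens to 87 mm and grips with 3 to 60 N. Pads are 19 mm wide; open, the fingers measure 117 mm over their backs; the gripper's body (75 mm by 190 mm) begins 51 mm behind the grasp point.
Start: joints at [-1.137, 0.469, -0.049, 1.532, 0.024, 1.141, -0.082], TCP at [301.322, 604.032, 222.573] pointing down, gripper open.
Joint ranges: [-2.59, 2.59], [-0.33, 1.99], [-1.39, 1.29], [0.1, 2.45], [-1.04, 4.18], [0.21, 1.99], [-2.66, 2.66]. Speed limits (rad/s): [2.57, 2.57, 3.14, 3.14, 3.14, 3.14, 3.14].

## Interface

Orientations are given as a unit quaternion [w, x, y, z].
In Python, from bench import robot, kinematics, viewer gives the robot as it stands. Calls block until the motion is done:
- robot.goto(position, orientation): joint-space move of the TCP to a pose.
- robot.move_linear(position, frame=None, feed=150, f_stop=None): straight line of the TCP; frame=None keeps the orientation; feed is the mean speed in mm/s. With f_stop (N) it stops when the force on the tool has changed by that much, and returns True; else False.
- robot.set_joints(angles): joint-space move.
- robot.grip(opening): opening from 0.0 (shut) to 1.0 (fully open); the grip force is fixed at half the most; returns when the fingers have stopped.
- robot.dwell(seconds).
- kinematics.inverse_kinematics(position, orientation): joint angles nearest the present ones, or None.
- viewer.camera(name): name is "scene" or "top"; returns a dict with "frame" (384x512x3 uint8, red, green, blue), "fov_y" (degrees; the focal length in pixels is half the picture's height over the tangent of half this angle, whatever the lens; pixels are square), "cx", "cy" (the principal point, pixels), "D" ([k1, k2, p1, p2, k3] as OpenCV has them; the pictures are not rectified), "world_from_camera" (4x4, takes a point from camera to world coordinates). Camera axes: x right, y down, z forward; pixel columns grow to the right and rows downward; lengths in mm; the calibration is good to about 2 mm. A picture is of the moment at which its call begins. There is no depth.
A pose or a line that the arm cannot do raises robot.PlanningError and nothing moves.
- robot.hand_in(): hands the job in; it is judged then, once.
Readings, each from a call of its own:
- robot.read_time(): time.
- robot.read_q(): joint angles.
- robot.read_joint_vel(): joint speeds.
- robot.read_effort(): joint torques, N m.
- robot.read_position(): TCP position.
- robot.read_orientation(): TCP orientation.
- robot.read_ft_force(): force on the tool from outside, world axes, zero at the start.
- robot.read_torque(): the same for the moment, N m.
- robot.read_gripper_width(): opening from 0.0 (shut) to 1.0 (fully open).
- robot.read_finger_force(): force on a finger pad.
Only numpy, scipy, OpenCV 4.12 (cv2) and the standard library are available. Lean on these libraries where they do the work, as an engineer would, in place of code of your own. Each camera call takes 0.05 s, during which the arm holds its last target. There are 200 camera calls.

## Task

The wooden lamp head in the slackened vise is finished: slide the front jaw of the vise back about 25 mm and lift the head out. Push its bayonet cap down into the lampholder of the lamp clamped in the jig, turn it clockwise (seen from above) nearly a quarter turn until it lies in line with the lamp's foot, and let the spring lift its pins into the lock notches. Finish still holding the head, locked and upright in the lampholder, with the jaw left open and the tools and other things on the bench left where they are.

Things in the scene. Friction and masses are not known exactly. Their poses are not given: they have to be found in the camera images.
- jaw (a joint): How far the vise's moving jaw is slid open (m): 0 at the start, 0.040 fully open. The quick-release nut is already off, so the jaw slides by hand against about 5 N of drag and stays where it is left; its screw and cross handle move with it. The lamp head stays standing when the jaw is opened.
- jaw_boss (a point): Middle of the top of the blue boss behind the vise's moving jaw, round its screw: the place to take hold and pull. The jaw slides open along this point's -x (towards the robot); z up. The boss is 40 mm wide in y, 50 mm long in x, its flat sides 33 mm high and free of other things; the slideway lies 34 mm below this point. The jaw's back is 25 mm off on the +x side and 4 mm higher.
- vise_bed (a point): Point on the slideway of the blue bench vise with wooden jaw linings, 28 mm above the bench, midway between the closed jaws; axes as jaw_boss; the moving jaw is the one towards -x. The gap between the linings is 43 mm at the start. Both jaw tops are 38 mm above it. The block of the lamp head stands here on two steel strips 26 mm high, 54 mm long, within 8 mm along y. The vise is bolted down.
- head_mid (a point): Middle of the wooden block of the loose lamp head (0.11 to 0.22 kg). The block is 58 mm in x, 42 mm in y, 68 mm in z, with a white diffuser 8 mm high on top (+z) and a brass bayonet cap below. In the vise it stands upright, its 42 mm width between the jaws with 0.5 mm play each side, the lowest 12 mm of the block below the jaw tops. Half a turn about z makes no difference.
- head: The same lamp head; origin at the lower end of its brass cap, 58 mm below head_mid, same axes. The cap is 22 mm across and 24 mm long, its end chamfered 2 mm. Two pins, 3.6 mm thick, stand out of it along +x and -x (parallel with the block's long sides), their axis 50 mm below head_mid (8 mm above the cap's end), their ends 15.5 mm from the cap's axis.
- socket_mouth (a point): Centre of the mouth of the brass bayonet lampholder, 90 mm above the bench, open upwards; z up, x along the long side of the lamp's wooden foot (134 x 86 mm). Bore 24.4 mm, outside 34 mm. Two opposite entry slots, 30 degrees (7 mm) wide, open at the rim; the line through them is turned +80 degrees (counter-clockwise from above) from x. Locked, the head's x is parallel with this x.
- lamp: The lamp, clamped in a plywood jig, fixed; origin 90 mm below socket_mouth, same axes. A 7 mm deep lip in the lampholder holds the pins down: push until head_mid is 41 to 37 mm above the mouth (37: bottomed), turn the head 80 degrees clockwise from above, to the lock notches (30 degrees wide, then an end stop). There let the spring lift it: locked, head_mid is 44 mm above the mouth.
- plunger (a joint): Travel of the spring contact in the lampholder, positive down (m). Free (0) its top is 9 mm below the mouth. It pushes the cap up with 4 N at 0, 7.5 N when the head is locked (0.005) and 12.5 N at the bottom (0.012).
- drill: Green cordless drill lying on its side, about 210 x 190 x 66 mm, origin under its battery, beyond the work. Leave alone.
- hammer: Hammer 260 mm long, lying beyond the work. Leave alone.
- glue: White glue bottle, 56 mm across and 150 mm high, origin under its foot, beyond the work. Leave alone.
- sanding_block: Cork sanding block 85 x 55 x 32 mm, between the vise and the lamp. Leave alone.
Not all that is in view belongs to the job. There is more than one size of the head; the job needs the largest.

How it is judged:
By the outcome, as a careful person would: the job done as asked, in the order asked, and still so for the second after the job is handed in, while the arm keeps its last pose, push and grip.
It also fails if it takes over 48 s, if anything falls off the work surface, if the arm or the gripper's body presses on something with over 40 N, if the wrist force passes 120 N, or if a joint passes its speed limit or range.

## Working session

There is one attempt and no reset: what is moved stays moved. The work goes in short steps, each a Python script; the robot and the scene stay as the last script left them, time stands still between calls to the robot, and variables do not carry over. Pictures are saved under pics/ and viewed, at most 10 in all, crops included, and the job is handed in when it is done.

```bash
ls; mkdir -p pics; python3 - <<'E'
from bench import robot, kinematics, viewer
import cv2,numpy as np
for n in("scene","top"):
    c=viewer.camera(n); cv2.imwrite(f"pics/{n}0.png",c["frame"][...,::-1])
    print(n,c["fov_y"],c["cx"],c["cy"],c["D"],np.round(c["world_from_camera"],3).tolist())
print(robot.read_time(),robot.hold_point_z,robot.read_orientation(),robot.read_gripper_width())
E
```

```text
pics
scene 50.664885392935375 250.59690660361048 192.66880514785333 [0.00749327 0.         0.         0.         0.        ] [[-0.011, 0.725, -0.689, 1301.186], [1.0, 0.006, -0.01, -2.164], [-0.003, -0.689, -0.725, 823.508], [0.0, 0.0, 0.0, 1.0]]
top 47.83978381566814 258.69780960635785 194.56739230149083 [-0.08492301  0.          0.          0.          0.        ] [[-0.02, -0.996, 0.084, 507.242], [-1.0, 0.019, -0.005, -20.735], [0.004, -0.084, -0.996, 1231.946], [0.0, 0.0, 0.0, 1.0]]
0.1 18.700000000000003 [-1.56078029e-04  2.29298705e-01  9.73355734e-01 -8.32923492e-04] 1.0036135406195317
```

View pics/scene0.png

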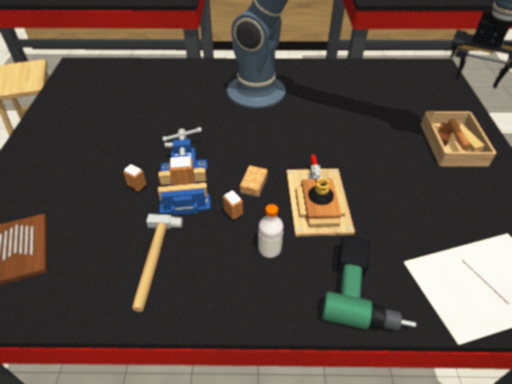

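View pics/top0.png

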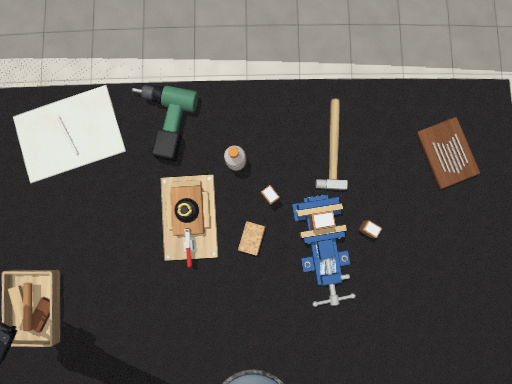

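The scene view has three wood-and-white heads: one in the vise at (181,168), and two loose ones at (135,178) and (233,205). In the top view they're at (323,220), (371,229) and (270,195). The one in the vise fits the description, being between the linings and looking largest. The lamp is at about top (186,210) and scene (321,187). I'll confirm with one enlarged mosaic.

```bash
python3 - <<'E'
import cv2,numpy as np
s=cv2.imread("pics/scene0.png");t=cv2.imread("pics/top0.png")
def c(i,x,y,w=80,h=60): return cv2.resize(i[y:y+h,x:x+w],(400,300),interpolation=cv2.INTER_CUBIC)
m=np.vstack([np.hstack([c(t,290,190,80,60),c(t,150,172)]),np.hstack([c(s,145,140,80,60),c(s,280,150,80,60)])])
cv2.imwrite("pics/m1.png",m)
E
```

```text
(no output)
```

View pics/m1.png

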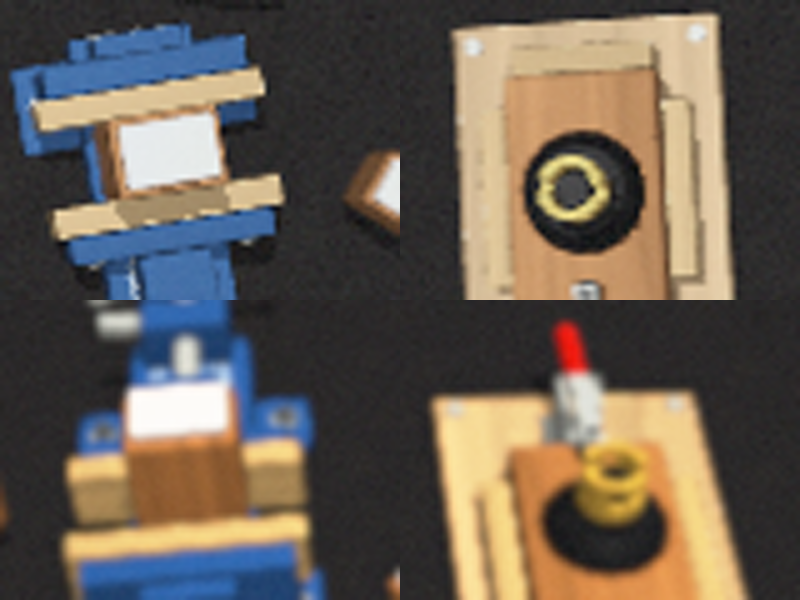

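The mosaic shows the vise head's diffuser at top (323,221), with the linings either side at top (320,208) and (323,233). It is clearly bigger than the loose heads, so it's the right one. The brass ring is at top (185,210), with slots to its left and right.

```bash
cat > h.py <<'E'
import cv2,numpy as np
from bench import robot, kinematics, viewer
def look(n): return viewer.camera(n)
def ray(c,p):
    f=c["frame"].shape[0]/2/np.tan(np.radians(c["fov_y"]/2))
    K=np.array([[f,0,c["cx"]],[0,f,c["cy"]],[0,0,1]])
    u=cv2.undistortPoints(np.float64(p).reshape(-1,1,2),K,np.float64(c["D"])).reshape(-1,2)
    T=np.array(c["world_from_camera"]); d=np.c_[u,np.ones(len(u))]@T[:3,:3].T
    return T[:3,3],d
def onplane(c,p,z):
    o,d=ray(c,p); return (o+d*((z-o[2])/d[:,2])[:,None])[:,:2]
def px(c,P):
    f=c["frame"].shape[0]/2/np.tan(np.radians(c["fov_y"]/2))
    K=np.array([[f,0,c["cx"]],[0,f,c["cy"]],[0,0,1]])
    W=np.linalg.inv(np.array(c["world_from_camera"]))
    return cv2.projectPoints(np.float64(P).reshape(-1,1,3),cv2.Rodrigues(W[:3,:3])[0],W[:3,3],K,np.float64(c["D"]))[0].reshape(-1,2)
def cross(c1,p1,c2,p2):
    o1,d1=ray(c1,[p1]);o2,d2=ray(c2,[p2]);d1,d2=d1[0],d2[0]
    s=np.linalg.lstsq(np.c_[d1,-d2],o2-o1,rcond=None)[0]
    a,b=o1+s[0]*d1,o2+s[1]*d2
    return (a+b)/2,np.linalg.norm(a-b)
def blobs(c,lo,hi,win,amin=15):
    x0,y0,x1,y1=win
    hsv=cv2.cvtColor(c["frame"],cv2.COLOR_RGB2HSV); m=np.zeros(hsv.shape[:2],np.uint8)
    m[y0:y1,x0:x1]=cv2.inRange(hsv,lo,hi)[y0:y1,x0:x1]
    cs=cv2.findContours(m,cv2.RETR_EXTERNAL,cv2.CHAIN_APPROX_NONE)[0]
    return sorted([k.reshape(-1,2).astype(float) for k in cs if cv2.contourArea(k)>amin],key=lambda k:-cv2.contourArea(k.astype(np.float32)))
def rect(w):
    (c,s,a)=cv2.minAreaRect(np.float32(w)); return np.round(c,1),np.round(s,1),round(a,1)
E
python3 - <<'E'
from h import *
import pickle
t,s=look("top"),look("scene"); pickle.dump((t,s),open("v0.pkl","wb"))
for n,c,w in(("top",t,(305,205,345,235)),("scene",s,(165,145,200,180))):
    for k in blobs(c,(0,0,150),(180,50,255),w)[:2]: print(n,"white",rect(k),rect(onplane(c,k,130)))
for n,c,w in(("top",t,(285,190,360,250)),):
    for k in blobs(c,(12,60,120),(28,160,255),w)[:4]: print(n,"lining",rect(k),rect(onplane(c,k,66)))
for n,c,w in(("top",t,(165,190,205,230)),("scene",s,(305,170,335,200))):
    for k in blobs(c,(20,90,90),(33,255,255),w,5)[:3]: print(n,"brass",rect(k),rect(onplane(c,k,90)))
for k in blobs(t,(5,60,60),(20,200,200),(165,180,206,240))[:3]: print("foot",rect(k),rect(onplane(t,k,36)))
for k in blobs(t,(100,100,40),(125,255,255),(285,190,360,290))[:4]: print("blue",rect(k),rect(onplane(t,k,62)))
for z,b in((66,(323,233)),(62,(325,255))): pass
def c(i,x,y,w=80,h=60): return cv2.resize(i["frame"][y:y+h,x:x+w,::-1],(w*10//2*1,h*5),interpolation=cv2.INTER_CUBIC)
m=np.vstack([np.hstack([c(t,290,225,80,60),c(s,285,145)]),np.hstack([c(s,150,110,80,60),c(t,165,195)])])
cv2.imwrite("pics/m2.png",m)
E
```

```text
top white (array([323.5, 219.8]), array([12.8, 19.1]), 80.5) (array([ 532.5, -190.7]), array([32.6, 49. ]), 8.2)
scene white (array([180.7, 161.2]), array([10.4, 21.1]), 85.6) (array([ 532.4, -191.5]), array([39.7, 53.6]), 7.0)
scene white (array([182. , 150.5]), array([7., 4.]), 90.0) (array([ 490.8, -192.9]), array([29.2, 10.4]), 7.5)
top lining (array([321.3, 220.1]), array([27.5, 46. ]), 80.8) (array([ 533. , -194.6]), array([ 74.1, 124.2]), 8.0)
top brass (array([184. , 209.5]), array([13., 14.]), 90.0) (array([567.7, 171.3]), array([37.3, 34.4]), 88.9)
scene brass (array([321.5, 185.5]), array([17., 13.]), 90.0) (array([576.2, 167.6]), array([32.5, 61.6]), 83.2)
scene brass (array([331.5, 175.5]), array([9., 5.]), 90.0) (array([539.7, 197.4]), array([12.9, 32.9]), 82.6)
foot (array([188.1, 209.1]), array([55.1, 35.3]), 87.5) (array([571.7, 169.4]), array([152.9,  98.2]), 1.5)
blue (array([325. , 259.5]), array([50.6, 48.2]), 80.8) (array([ 427.1, -202.2]), array([135.4, 130.3]), 7.8)
blue (array([313.3, 205.1]), array([30.6, 47.2]), 47.1) (array([ 574.4, -174.9]), array([ 82.5, 129.1]), 41.3)
blue (array([337.5, 212. ]), array([4., 7.]), 90.0) (array([ 554.2, -240. ]), array([19.2, 10.9]), 88.8)
```

View pics/m2.png

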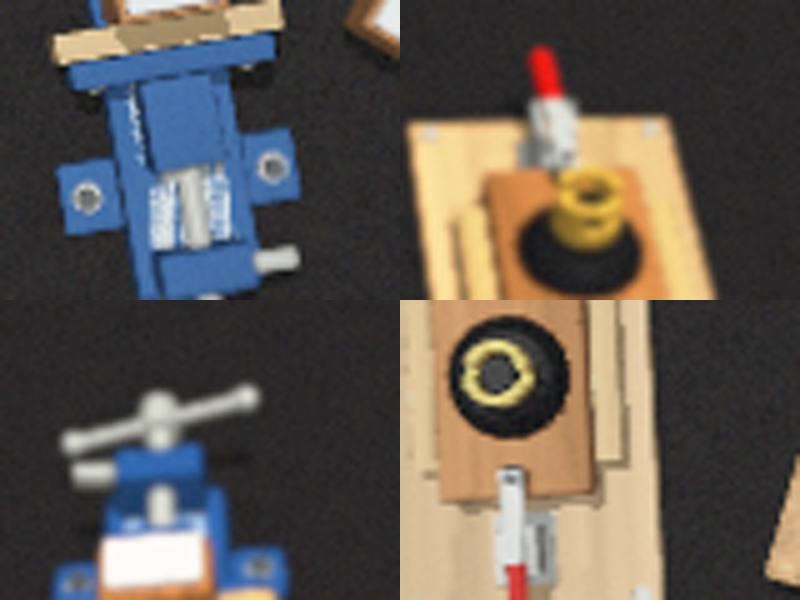

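The lower views show the blue boss top at top px (326.5,249.5), with free space of about 40 mm behind it. The rim is at top px (184.2,209.6), and the toggle clamp sits low on the robot side of the lamp. Next I'll refine the rim, foot yaw and boss numerically.

```bash
python3 - <<'E'
from h import *
import pickle
from scipy.optimize import least_squares
t,s=pickle.load(open("v0.pkl","rb"))
hsv=cv2.cvtColor(t["frame"],cv2.COLOR_RGB2HSV)
for n,p in(("foot",(180,228)),("board",(170,250)),("bst",(327,249)),("rim",(179,207)),("hole",(184,210)),("cleat",(211,215))): print(n,hsv[p[1],p[0]])
up=8
def hi(c,win):
    x0,y0,x1,y1=win; im=cv2.resize(c["frame"][y0:y1,x0:x1],None,fx=up,fy=up,interpolation=cv2.INTER_CUBIC)
    return im
def topx(k,win): return (k.reshape(-1,2)+.5)/up-.5+np.array(win[:2])
# rim
for n,c,w in(("top",t,(172,196,198,224)),("scene",s,(308,172,338,200))):
    h=hi(c,w).astype(int); m=cv2.inRange(cv2.cvtColor(h.astype(np.uint8),cv2.COLOR_RGB2HSV),(22,110,110),(34,255,255))
    m=cv2.morphologyEx(m,cv2.MORPH_OPEN,np.ones((3,3)))
    cs,hi_=cv2.findContours(m,cv2.RETR_CCOMP,cv2.CHAIN_APPROX_NONE)
    for k,hh in zip(cs,hi_[0]):
        if cv2.contourArea(k)<1500: continue
        W=onplane(c,topx(k,w),90); o=np.array(c["world_from_camera"])[:2,3]
        lo,hi2=W.min(0),W.max(0); print(n,"hole" if hh[3]>=0 else "outer",lo.round(1),hi2.round(1))
        if hh[3]<0:
            d=(np.array([568,171])-o);d/=np.linalg.norm(d); F=W
            x=np.array([568.,171.])
            for _ in range(10):
                F=W[((W-x)@d)>0 if n=="top" else ((W-x)@d)>3]
                x=least_squares(lambda v:np.hypot(*(F-v[:2]).T)-v[2],[*x,17],loss="soft_l1").x; r=x[2];x=x[:2]
            x2=least_squares(lambda v:np.hypot(*(F-v).T)-17,x,loss="soft_l1").x
            print(n,"rim fit",x.round(1),r.round(1),"r17:",x2.round(1))
        else: print("   hole rect",rect(W))
# foot
w=(160,178,215,245); h=cv2.cvtColor(hi(t,w),cv2.COLOR_RGB2HSV)
m=cv2.inRange(h,(5,100,60),(17,255,255)); m=cv2.morphologyEx(m,cv2.MORPH_OPEN,np.ones((25,25)))
k=max(cv2.findContours(m,cv2.RETR_EXTERNAL,cv2.CHAIN_APPROX_NONE)[0],key=cv2.contourArea)
W=onplane(t,topx(k,w),30); print("foot",rect(W),cv2.contourArea(np.float32(W)))
m=cv2.inRange(h,(5,30,100),(25,255,255)); m=cv2.morphologyEx(m,cv2.MORPH_CLOSE,np.ones((25,25)))
k=max(cv2.findContours(m,cv2.RETR_EXTERNAL,cv2.CHAIN_APPROX_NONE)[0],key=cv2.contourArea)
print("board",rect(onplane(t,topx(k,w),10)))
# boss, jaw
B=(np.array([[145,82],[213,72],[222,160],[155,172]])+.5)/5-.5+[290,225]
Wb=onplane(t,B,62); print("boss",Wb.round(1).tolist(),Wb.mean(0).round(1))
a=np.radians(8); X=np.array([np.cos(a),np.sin(a)]);Y=np.array([-X[1],X[0]])
for n,w in(("top",(285,190,360,250)),):
    h=cv2.cvtColor(hi(t,w),cv2.COLOR_RGB2HSV); m=cv2.inRange(h,(12,60,130),(28,150,255))
    m=cv2.morphologyEx(m,cv2.MORPH_OPEN,np.ones((15,15)))
    for k in cv2.findContours(m,cv2.RETR_EXTERNAL,cv2.CHAIN_APPROX_NONE)[0]:
        if cv2.contourArea(k)>3000:
            W=onplane(t,topx(k,w),66); print("lining",rect(W),"vise xy",(W@X).min().round(1),(W@X).max().round(1),(W@Y).min().round(1),(W@Y).max().round(1))
H=np.array([532.5,-191]); print("head vise",H@X,H@Y,"boss vise",Wb@X,Wb@Y)
print("red tip",blobs(s,(0,150,120),(6,255,255),(300,145,330,175))[0].mean(0),blobs(t,(0,150,120),(6,255,255),(175,235,205,275))[0].mean(0))
E
```

```text
foot [ 14 121 196]
board [ 18  73 214]
bst [107 150 168]
rim [ 24 107 191]
hole [150   3  75]
cleat [ 18  70 225]
foot (array([569.4, 173.1]), array([135.8,  89. ]), 2.4) 11444.53432099428
board (array([568.2, 177. ]), array([157.1, 190.5]), 89.3)
boss [[477.0, -186.2], [481.6, -223.2], [434.2, -226.6], [428.7, -190.2]] [ 455.4 -206.6]
lining (array([ 506.8, -198. ]), array([ 21.9, 125.4]), 7.8) vise xy 463.2 485.4 -329.3 -203.9
lining (array([ 558.6, -190.7]), array([ 22.5, 124.3]), 7.9) vise xy 515.4 538.0 -328.7 -204.4
head vise 500.7356843215137 -263.2508773908748 boss vise [446.48147693 445.82952925 398.45512367 398.02005762] [-250.75508186 -288.04510165 -284.85739825 -248.01633489]
red tip [313.58333333 159.25      ] [188.3902439 257.2195122]
```

```bash
python3 - <<'E'
from h import *
import pickle
from scipy.optimize import least_squares
t,s=pickle.load(open("v0.pkl","rb")); up=8
for n,c,w,thr in(("top",t,(172,196,198,224),None),("scene",s,(308,172,338,200),None)):
    x0,y0,x1,y1=w; h=cv2.resize(c["frame"][y0:y1,x0:x1],None,fx=up,fy=up,interpolation=cv2.INTER_CUBIC)
    H=cv2.cvtColor(h,cv2.COLOR_RGB2HSV)
    m=cv2.inRange(H,(20,60,100),(36,255,255)); m=cv2.morphologyEx(m,cv2.MORPH_OPEN,np.ones((5,5)))
    cs,hi=cv2.findContours(m,cv2.RETR_CCOMP,cv2.CHAIN_APPROX_NONE)
    for k,hh in zip(cs,hi[0]):
        if cv2.contourArea(k)<400: continue
        P=(k.reshape(-1,2)+.5)/up-.5+[x0,y0]; W=onplane(c,P,90); print(n,"hole" if hh[3]>=0 else "outer",rect(P),rect(W))
        if hh[3]>=0: continue
        o=np.array(c["world_from_camera"])[:2,3]; d=np.array([568,171])-o; d/=np.linalg.norm(d)
        x=np.array([568.,171.])
        for _ in range(15):
            F=W[(W-x)@d>0]; v=least_squares(lambda v:np.hypot(*(F-v[:2]).T)-v[2],[*x,17],loss="soft_l1").x; x=v[:2]
        x2=least_squares(lambda v:np.hypot(*(F-v).T)-17,x,loss="soft_l1").x
        print(n,"rim",v.round(1),"r17",x2.round(1),len(F))
E
```

```text
top outer (array([184.1, 209.1]), array([13.5, 14.6]), 90.0) (array([568.8, 171. ]), array([38.9, 35.7]), 89.0)
top rim [568.7 172.6  18.2] r17 [569.2 174.1] 160
top hole (array([183.9, 209.3]), array([7.6, 8.3]), 47.0) (array([568.2, 171.6]), array([20.3, 21.9]), 42.2)
scene outer (array([321.9, 185.3]), array([17.5, 13.5]), 87.6) (array([575.6, 168.9]), array([33.7, 63.3]), 84.4)
scene rim [558.6 172.1  12.8] r17 [563.8 170.4] 111
scene hole (array([321.7, 182.2]), array([5.9, 5.3]), 75.4) (array([564.6, 169.3]), array([20.1, 14. ]), 4.0)
scene outer (array([335.9, 182.5]), array([24.1,  7.5]), 66.6) (array([566.5, 205.6]), array([83.9, 20.8]), 10.2)
scene rim [537.  200.5   9.2] r17 [546.  197.8] 97
```

```bash
cat >> h.py <<'E'
from scipy.spatial.transform import Rotation as Rn
def down(yaw):  # tool z down, tool y at world angle yaw (deg)
    a=np.radians(yaw); y=np.array([np.cos(a),np.sin(a),0]); z=np.array([0,0,-1.]); x=np.cross(y,z)
    q=Rn.from_matrix(np.c_[x,y,z]).as_quat(); return [float(v) for v in (q[3],*q[:3])]
A=np.radians(8); VX=np.array([np.cos(A),np.sin(A)]); VY=np.array([-VX[1],VX[0]])
def at(v,z): return [float(v[0]),float(v[1]),float(z)]
BOSS=422.2*VX-267*VY; HEAD=500.6*VX-263.4*VY; SOCK=np.array([568.8,172.3]); LY=2.4
E
python3 - <<'E'
from h import *
for off in(0,180):
    for n,p,y in(("boss",at(BOSS,36),98),("head",at(HEAD,76),98),("head90",at(HEAD,76),8),("entry",at(SOCK,120),LY+80),("lock",at(SOCK,120),LY),("e42",at(SOCK,120),LY-10),("l42",at(SOCK,120),LY-90)):
        q=kinematics.inverse_kinematics(p,down(y+off)); print(off,n,None if q is None else np.round(q,2))
E
```

```text
0 boss [ 0.06  0.46  0.36  2.12 -0.28  0.6   2.32]
0 head [ 0.    0.48  0.35  1.95 -0.23  0.75  2.2 ]
0 head90 [-0.26  0.56  0.72  1.96 -0.5   0.81  0.88]
0 entry [-0.41  0.44  0.06  1.84 -0.03  0.86  1.1 ]
0 lock [-0.62  0.46  0.33  1.85 -0.19  0.87 -0.15]
0 e42 [-0.64  0.46  0.37  1.85 -0.21  0.87 -0.3 ]
0 l42 [-0.79  0.49  0.57  1.86 -0.34  0.89 -1.58]
180 boss [-0.4   0.67  1.    2.15 -0.83  0.79 -0.28]
180 head [-0.38  0.63  0.91  1.97 -0.66  0.87 -0.55]
180 head90 [-0.49  0.74  1.11  1.97 -0.83  0.97 -1.96]
180 entry [-0.82  0.5   0.61  1.86 -0.36  0.89 -1.73]
180 lock [-0.13  0.47 -0.32  1.82  0.18  0.88  2.66]
180 e42 [-0.15  0.46 -0.28  1.82  0.16  0.88  2.5 ]
180 l42 [-0.38  0.44  0.02  1.84 -0.01  0.86  1.26]
```

```bash
python3 - <<'E'
from h import *
import pickle
robot.goto(at(BOSS,150),down(98))
print(robot.read_time(),robot.read_position(),robot.read_q())
t,s=look("top"),look("scene")
f=lambda c,x,y,w=140,h=140: cv2.resize(c["frame"][y:y+h,x:x+w,::-1],(400,400),interpolation=cv2.INTER_CUBIC)
cv2.imwrite("pics/b1.png",np.hstack([f(t,250,170),f(s,110,60)]))
E
```

```text
3.1083 [ 455.74321175 -205.01401655  149.99008734] [-0.20039463  0.30625076  0.65657063  2.05016012 -0.24531536  0.8609774
  2.30679526]
```

View pics/b1.png

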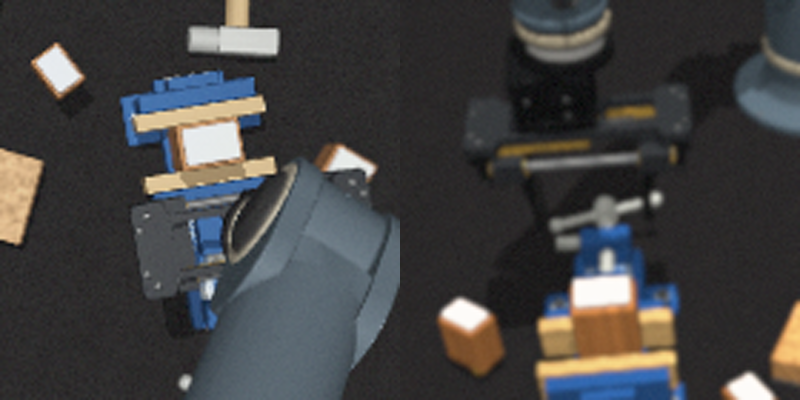

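The picture confirms that the gripper's long body lies across the vise and clears the head. The loose small head at the right stands just outside it. So I'll descend and pull.

```bash
python3 - <<'E'
from h import *
print(robot.move_linear(at(BOSS,36),feed=120,f_stop=12))
robot.grip(0.0); w=robot.read_gripper_width(); print("w",w*87,robot.read_finger_force(),robot.read_position(),robot.read_ft_force())
if 30<w*87<48:
    p=robot.read_position()[:2]-26*VX
    print(robot.move_linear(at(p,36),feed=40)); print(robot.read_position(),robot.read_ft_force(),robot.read_gripper_width()*87)
print(robot.read_time())
E
```

```text
False
w 39.59648130823617 30.007669182959944 [ 455.50135207 -207.35024023   36.00107497] [ 0.7658878  -5.26797307 -3.95812812]
False
[ 430.71598904 -210.87524563   36.024618  ] [ 5.07610246 -0.11872174 -6.44595377] 39.996064752445996
5.95
```

```bash
python3 - <<'E'
from h import *
import pickle
robot.grip(1.0)
p=robot.read_position()
robot.move_linear([float(p[0]),float(p[1]),160.],feed=250)
t,s=look("top"),look("scene"); pickle.dump((t,s),open("v1.pkl","wb"))
for n,c,w in(("top",t,(305,205,345,235)),("scene",s,(165,145,200,180))):
    for k in blobs(c,(0,0,150),(180,50,255),w)[:1]: print(n,"white",rect(k),rect(onplane(c,k,130)))
f=lambda c,x,y,w=100,h=100: cv2.resize(c["frame"][y:y+h,x:x+w,::-1],(400,400),interpolation=cv2.INTER_CUBIC)
cv2.imwrite("pics/b2.png",np.hstack([f(t,270,180),f(s,130,110)]))
print(robot.read_time())
E
```

```text
top white (array([323.5, 219.8]), array([12.8, 19.1]), 80.5) (array([ 532.5, -190.7]), array([32.6, 49. ]), 8.2)
scene white (array([180.3, 161.2]), array([10.3, 20.1]), 85.2) (array([ 532.4, -192.6]), array([39.5, 51. ]), 7.6)
7.725
```

View pics/b2.png

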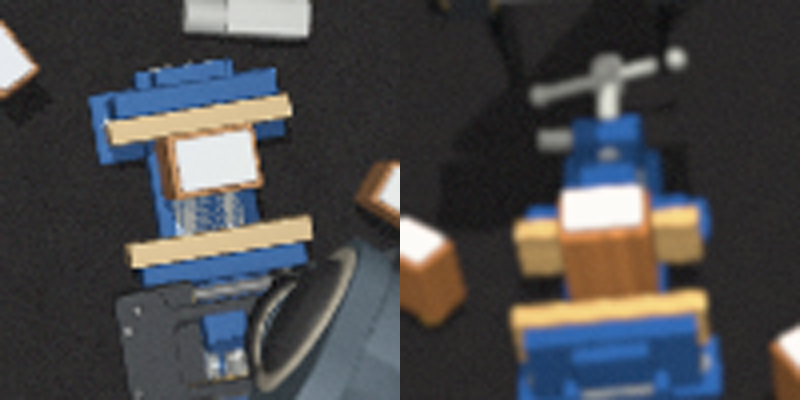

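The jaw is open about 25 mm and the head still stands at top px (323.5,219.8). I'll centre the head across its 42 mm sides first, then regrip across the 58 mm sides and lift.

```bash
python3 - <<'E'
from h import *
H=np.array([532.5,-191.2])
robot.goto(at(H,160),down(8))
print(robot.move_linear(at(H,77),feed=150,f_stop=12))
robot.grip(0.0); print("w42",robot.read_gripper_width()*87,robot.read_position(),robot.read_ft_force())
robot.grip(0.75)
robot.move_linear(at(H,145),feed=250)
robot.goto(at(H,145),down(98))
print(robot.move_linear(at(H,77),feed=150,f_stop=12))
robot.grip(0.0); w=robot.read_gripper_width()*87; print("w58",w,robot.read_position(),robot.read_ft_force())
if 52<w<64:
    robot.move_linear(at(H,190),feed=120); print(robot.read_position(),robot.read_ft_force(),robot.read_gripper_width()*87)
print(robot.read_time())
E
```

```text
False
w42 41.663306469466285 [ 530.43537879 -191.46965164   76.94770696] [-6.16888369 -0.04076333  5.08629856]
False
w58 57.780797209744236 [ 533.41675656 -191.69865828   78.16228835] [ 0.42069536 -0.77177876  3.64282547]
[ 531.85129056 -190.88259102  189.12814695] [ 0.13217516  0.79156976 -1.82776434] 57.5033635557845
14.875
```

```bash
python3 - <<'E'
from h import *
import pickle
def u(y): a=np.radians(y-90); return np.array([np.cos(a),np.sin(a)])
E_=LY+80
p=SOCK+2*u(E_)
robot.goto(at(p,220),down(E_))
robot.move_linear(at(p,165),feed=150)
robot.dwell(.3)
for _ in range(3): print(robot.read_position(),robot.read_ft_force())
t,s=look("top"),look("scene"); pickle.dump((t,s),open("v2.pkl","wb"))
f=lambda c,x,y,w=80,h=80: cv2.resize(c["frame"][y:y+h,x:x+w,::-1],(400,400),interpolation=cv2.INTER_CUBIC)
cv2.imwrite("pics/b3.png",np.hstack([f(t,150,170),f(s,282,125)]))
print(robot.read_time(),robot.read_orientation(),down(E_),p)
E
```

```text
[571.27252353 172.16813778 165.88719376] [-0.36369988  0.76358919 -2.88982808]
[571.27252353 172.16813778 165.88719376] [-0.36369988  0.76358919 -2.88982808]
[571.27252353 172.16813778 165.88719376] [-0.36369988  0.76358919 -2.88982808]
17.1667 [3.81486511e-04 6.62012845e-02 9.97806191e-01 2.22994502e-04] [0.0, 0.06627390040000015, 0.99780146829205, 0.0] [570.78243108 172.03548722]
```

View pics/b3.png

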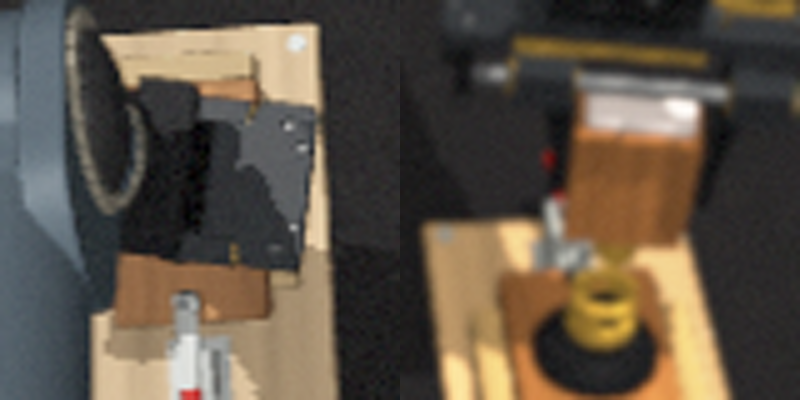

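The scene crop shows the head squarely held, its cap just above and behind the rim, with the front-face bottom corners at about crop (568,238) and (690,245). I'll measure that face numerically.

```bash
python3 - <<'E'
from h import *
import pickle
t,s=pickle.load(open("v2.pkl","rb")); up=8; w=(305,130,350,200); x0,y0,x1,y1=w
h=cv2.resize(s["frame"][y0:y1,x0:x1],None,fx=up,fy=up,interpolation=cv2.INTER_CUBIC); H=cv2.cvtColor(h,cv2.COLOR_RGB2HSV)
for n,p in(("face",(328,160)),("white",(329,149)),("cap",(323,176)),("rim",(322,181))): print(n,s["frame"][p[1],p[0]])
m=cv2.inRange(H,(3,90,60),(19,255,255)); m[(178-y0)*up:]=0; m=cv2.morphologyEx(m,cv2.MORPH_OPEN,np.ones((25,25)))
k=max(cv2.findContours(m,cv2.RETR_EXTERNAL,cv2.CHAIN_APPROX_NONE)[0],key=cv2.contourArea).reshape(-1,2)
P=(k+.5)/up-.5+[x0,y0]
a=np.radians(82.4-90); n=np.array([np.cos(a),np.sin(a)]); l=np.array([-n[1],n[0]])
TC=np.array([571.27,172.17]); C=TC-2*n
o,d=ray(s,P); q=C+21*n
tt=((q-o[:2])@n)/(d[:,:2]@n); W=o+d*tt[:,None]
L=(W[:,:2]-C)@l; Z=W[:,2]
print("face lat",L.min(),L.max(),"z",Z.min(),Z.max(), "expect z 141.7-209.7")
for z0 in(150,165,180,195):
    b=abs(Z-z0)<3; print(z0,"edges",L[b&(L<0)].mean().round(1),L[b&(L>0)].mean().round(1))
for l0 in(-22,-10,0,10,22):
    b=abs(L-l0)<3; print(l0,"bot/top z",Z[b&(Z<165)].mean().round(1),Z[b&(Z>190)].mean().round(1))
# brass in this view, V-based
m=cv2.inRange(H,(20,90,40),(34,255,255)); 
for k in cv2.findContours(m,cv2.RETR_EXTERNAL,cv2.CHAIN_APPROX_NONE)[0]:
    if cv2.contourArea(k)>300: print("brass",rect((k.reshape(-1,2)+.5)/up-.5+[x0,y0]), cv2.boundingRect(k))
print("pred px: rim centre",px(s,[*SOCK,90]),"rim L/R",px(s,[[SOCK[0],SOCK[1]-17,90],[SOCK[0],SOCK[1]+17,90],[SOCK[0]-17,SOCK[1],90],[SOCK[0]+17,SOCK[1],90]]).round(1).tolist())
E
```

```text
face [124  80  44]
white [206 193 186]
cap [148 115  52]
rim [150 108  48]
face lat -32.37645495661327 33.34651373513031 z 136.152855409881 217.16102944696286 expect z 141.7-209.7
150 edges -27.6 31.8
165 edges -30.2 29.8
180 edges -31.1 29.6
195 edges -31.1 29.6
-22 bot/top z 145.3 215.4
-10 bot/top z 140.6 214.5
0 bot/top z 140.9 215.0
10 bot/top z 137.6 214.9
22 bot/top z 140.2 215.2
brass (array([337.8, 187.3]), array([26.8,  7.7]), 70.6) (203, 369, 110, 191)
brass (array([320.8, 184.7]), array([19.8, 14.9]), 82.1) (73, 359, 123, 162)
brass (array([305.8, 173.8]), array([6.5, 2.5]), 90.0) (0, 328, 21, 53)
brass (array([323.6, 134.9]), array([38.3,  4.2]), 4.3) (0, 17, 306, 49)
pred px: rim centre [[323.04148057 183.23294724]] rim L/R [[316.4, 183.2], [329.7, 183.3], [322.3, 178.6], [323.8, 188.0]]
```

```bash
cat >> h.py <<'E'
def u(y): a=np.radians(y-90); return np.array([np.cos(a),np.sin(a)])
E
python3 - <<'E'
from h import *
S=np.array([567.2,171.2]); y=82.4
for dx,dy in((0,0),(2,1),(0,2),(-2,0),(0,-2)):
    p=S+[dx,dy]+2*u(y)
    robot.move_linear(at(p,142),feed=100)
    f0=robot.read_ft_force()
    st=robot.move_linear(at(p,132),feed=30,f_stop=6)
    r=robot.read_position(); print((dx,dy),p.round(1),st,r.round(2),(robot.read_ft_force()-f0).round(1),robot.read_time())
    if r[2]<135: break
E
```

```text
(0, 0) [569.2 170.9] False [569.17 170.9  131.9 ] [-0.1 -1.  -0.4] 18.0333
```

```bash
python3 - <<'E'
from h import *
S=np.array([567.2,171.2]); y=82.4; p=S+2*u(y)
for z,fs in((127,8),(122,10),(118.5,12)):
    st=robot.move_linear(at(p,z),feed=30,f_stop=fs)
    print(z,st,robot.read_position().round(2),robot.read_ft_force().round(1),robot.read_torque().round(2),robot.read_time())
    if st: break
E
```

```text
127 False [569.95 171.08 127.73] [ 0.5 -0.1  3.2] [ 0.08 -0.03 -0.  ] 18.35
122 False [570.02 171.05 122.94] [-0.2 -0.6  6.5] [0.03 0.14 0.01] 18.6667
118.5 False [570.07 171.09 119.79] [-1.9  0.6  9.1] [-0.05  0.33  0.04] 18.9333
```

The cap is in the slots and the spring is pressed. I'll turn it clockwise now.

```bash
python3 - <<'E'
from h import *
S=np.array([567.6,171.2])
for y in(68,54,40,26,14,2.4):
    p=S+2*u(y)
    try: robot.move_linear(at(p,118.2),down(y),feed=20)
    except robot.PlanningError as e: print("plan",e); robot.goto(at(p,118.2),down(y))
    R=Rn.from_quat(np.roll(robot.read_orientation(),-1)).as_matrix()
    print(y,np.degrees(np.arctan2(R[1,1],R[0,1])).round(1),robot.read_position().round(1),robot.read_ft_force().round(1),robot.read_torque().round(2),robot.read_time())
    if np.abs(robot.read_ft_force()).max()>30: break
E
```

```text
68 68.0 [570.2 170.6 119.6] [-1.7  0.3  9.4] [-0.12  0.34 -0.05] 19.3333
54 54.0 [569.8 170.1 119.5] [-1.3 -0.5  9.4] [-0.12  0.4  -0.06] 19.725
40 40.0 [569.3 169.6 119.4] [-1.9 -0.9  9.8] [-0.16  0.45 -0.07] 20.1167
26 26.0 [568.7 169.4 119.4] [-2.6 -0.5 10.9] [-0.08  0.65  0.03] 20.5083
14 14.0 [568.  169.2 119.2] [-2.5 -0.1  9.5] [-0.15  0.78 -0.04] 20.8667
2.4 2.4 [567.4 169.2 119.2] [-3.3 -0.1  9.7] [-0.19  0.89 -0.09] 21.2167
```

```bash
python3 - <<'E'
from h import *
S=np.array([567.6,171.2]); p=S+2*u(2.4)
for z in(120,121.5,123,124,125,126):
    robot.move_linear(at(p,z),feed=15); robot.dwell(.15)
    print(z,robot.read_position().round(2),robot.read_ft_force().round(1),robot.read_torque().round(2),robot.read_time())
    if robot.read_ft_force()[2]<-1: break
E
```

```text
120 [567.39 169.21 120.86] [-3.1 -0.   8.4] [-0.04  0.79 -0.01] 21.6333
121.5 [567.42 169.23 122.24] [-2.9 -1.   7.5] [-0.12  0.71 -0.04] 22.0333
123 [567.38 169.23 123.58] [-1.6 -0.   6.3] [-0.07  0.58 -0.03] 22.4333
124 [567.37 169.23 124.37] [-3.1 -0.2  7.1] [-0.07  0.64 -0.04] 22.8333
125 [567.34 169.21 124.71] [-1.5  0.2  0.8] [-0.08  0.3   0.  ] 23.2333
126 [567.29 169.3  125.13] [  2.1   1.4 -10.5] [ 0.1  -0.54  0.02] 23.6333
```

```bash
python3 - <<'E'
from h import *
S=np.array([567.6,171.2]); p=S+2*u(2.4)
robot.move_linear(at(p,124.8),feed=15); robot.dwell(.3)
print(robot.read_position().round(2),robot.read_ft_force().round(1),robot.read_torque().round(2),robot.read_gripper_width()*87,robot.read_time())
t,s=look("top"),look("scene")
f=lambda c,x,y,w,h: cv2.resize(c["frame"][y:y+h,x:x+w,::-1],(400,400),interpolation=cv2.INTER_CUBIC)
cv2.imwrite("pics/b4.png",np.hstack([f(s,282,125,80,80),f(s,110,90,260,260)]))
E
```

```text
[567.36 169.21 124.88] [-1.1  0.5 -2.7] [0.01 0.47 0.03] 57.88205950130072 24.1833
```

View pics/b4.png

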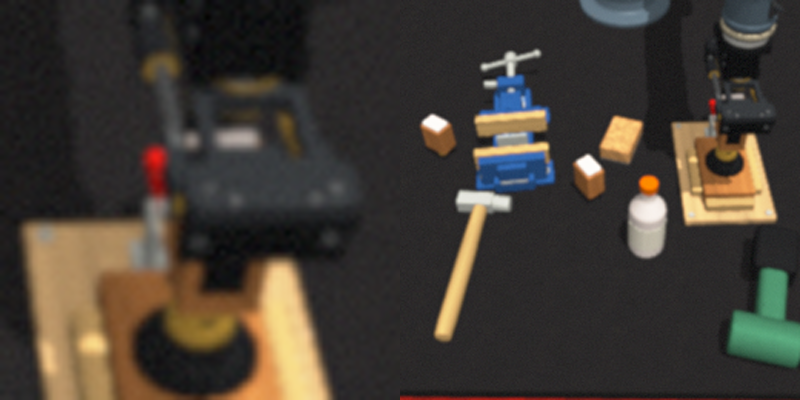

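The head sits in the holder, in line with the foot at crop (205,290). The jaw is open and the other things haven't moved. The force reading of -2.7 N is about what the tool read hanging free with the head, so the lip holds it against the spring.

```bash
python3 -c "
from bench import robot
print(robot.hand_in())"
```

```text
the job is handed in; nothing more can be done
None
```

I handed the job in at about 24 s: the jaw is open about 25 mm, and the head is locked upright in the lampholder, in line with the lamp's foot and still held by the gripper.

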